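# Lock a setting block in a push-push quick clamp

### The job

Set the steel setting block down into the nest of the quick-clamp fixture, fully home, and leave it clamped there: the green push-push button must end locked in and let go. The jaw must be open while you load, and nobody knows whether the button was left locked in or out, so feel it and click it as needed; press gently, never harder than 25 N, do not force the block past the jaw, and leave the other things on the table alone.

Things in the scene. Friction and masses are not known exactly. Their poses are not given: they have to be found in the camera images.
- setting_block: loose steel setting block with three holes in its top, 25 x 75 x 50 mm (x, y, z), about 0.45 kg, standing on the table at the robot's left. Origin: centre of its underside, z up. Grasp it across its 25 mm width (its x), near the top. It may go into the nest either way round (half turn).
- clamp_fixture: clamp fixture, fixed at the robot's right; steel base 70 x 186 x 12 mm (x, y, z); block nest in the middle; grey housing with the green button at its own +y end (towards the middle of the table; 60 mm wide, y = 42.5 to 121.5 mm, top z = 46 mm). Origin: underside, z up. Nest floor z = 12 mm; dark side rails leave x = -14.5 to 14.5 mm, 22 mm high, flared lips above to 31 mm.
- nest (a point): middle of the nest floor with the jaw open, 12 mm above the table, at fixture x = 0, y = +2.5 mm: the centre of the block's underside goes here, the block's 75 mm length along the fixture's y axis
- end_stop (a point): middle of the dark end stop's face at fixture y = -37.5 mm, 22 mm above the table: the face that the jaw clamps the block against. Flared lip above it to z = 31 mm
- jaw_mouth (a point): opening in the housing face, fixture y = +42.5 mm, where a steel jaw (24 mm wide, z = 15.5 to 28.5 mm) comes out. Button out: jaw flush, 80 mm of room for the 75 mm block. Button locked in: jaw stands about 7 mm out and the block cannot go down, it would rest on the jaw 16 mm too high. Clamping, the springy jaw may push the block up to 5 mm to the end stop
- button_axis (a point): point on the green button's axis, level with the housing top, 46 mm above the table. Button: flat, 30 mm diameter, top at z = 62 mm out, z = 57 mm locked in; at the start one or the other. Pressed to its stop (top about z = 51 mm) and let go it changes state; 2.5 mm short changes nothing. 4 to 8 N along the way, to 11 N with the block in; a sharp rise marks the stop; above 12 N the cap gives 3 mm
- oil_bottle: bystander: small cream oil bottle with a red spout, 38 mm in diameter, 112 mm high, origin at its underside
- gear: bystander: steel gear, 60 mm in diameter, 20 mm high, origin at its underside
- loupe: bystander: black eye loupe, 37 mm in diameter, 30 mm high, origin at its underside
Things that resemble listed ones, but are neither listed nor needed, are in the scene too. Leave any blue look-alike of the setting_block alone.

How it is judged:
On the way:
1. the block stands fully home in the nest, let go, while the button is out (z of setting_block in the frame of clamp_fixture between 0.0095 and 0.0145 m and x of setting_block in the frame of clamp_fixture between -0.004 and 0.004 m and y of setting_block in the frame of clamp_fixture between -0.003 and 0.008 m and angle between setting_block's own z axis and vertical below 0.06 rad and contact force between the fingers and setting_block below 0.2 N and height (world z) of cap_c0 above 0.0585 m), for 0.2 s.
At the end, for the whole second after the job is handed in: the block stands on the nest floor (within 2.5 mm in height, upright within 0.06 rad, its centre within 4 mm across and from 3 mm beyond to 8 mm short of the clamped place), at rest, and the button is locked in: its top (2 mm above cap_c0) 55 to 59.5 mm above the table (z of setting_block in the frame of clamp_fixture between 0.0095 and 0.0145 m and x of setting_block in the frame of clamp_fixture between -0.004 and 0.004 m and y of setting_block in the frame of clamp_fixture between -0.003 and 0.008 m and angle between setting_block's own z axis and vertical below 0.06 rad and height (world z) of cap_c0 between 0.053 and 0.0575 m and linear speed of setting_block below 0.02 m/s); the robot touches nothing.
It fails at once if the robot presses on the fixture or its button with more than 25 N (contact force between any of the fingers, the arm and clamp_fixture above 25 N).
It fails at once if the block is forced against the fixture with more than 60 N (contact force between setting_block and clamp_fixture above 60 N).
It fails at once if a bystander is pushed more than 2 cm from its place or tipped over (distance of any of oil_bottle, gear, loupe from where it was at the start of the episode above 0.02 m or angle between oil_bottle's own z axis and vertical above 0.3 rad).
It also fails if it takes over 72 s, if anything falls off the work surface, if the arm or the gripper's body presses on something with over 40 N, if the wrist force passes 120 N, or if a joint passes its speed limit or range.

### The arm

A 7-joint arm with a two-finger parallel gripper is mounted at the origin on the work surface; the furniture and walls round the work are solid. World frame = base frame: x ahead of the robot, y to its left, z up, the work surface at z = 0. Lengths are in m, angles in rad, forces in N, time in s.
With the tool pointing down it reaches from about 0.35 to 0.9 m from the base axis. Payload 8.1 kg.
Tool frame: the origin (TCP) lies on the centre line of the jaws, within the pads' length; the fingertips stand 14 mm ahead of it and the grasp point (between the pads) lies 5 mm behind it; z points along the fingers, y is the direction in which the jaws open and shut (so a half turn about z gives the same grasp; the last joint's range is limited). The gripper opens to 92 mm and grips with 3 to 60 N. Pads are 19 mm wide; open, the fingers measure 130 mm over their backs; the gripper's body (75 mm by 190 mm) begins 47 mm behind the grasp point.
Start: joints at [1.242, 0.434, 0.025, 1.573, -0.012, 1.134, -0.075], TCP at [0.14, -0.609, 0.241] pointing down, gripper open.
Joint ranges: [-2.62, 2.62], [-0.44, 2.09], [-1.27, 1.32], [0.08, 2.57], [-1.32, 4.46], [0.12, 2], [-2.74, 2.74]. Speed limits (rad/s): [2.22, 2.22, 3.01, 3.01, 3.14, 3.14, 3.14].

### API

Orientations are given as a rotation vector (axis times angle).
In Python, from cell import arm, optics gives the robot as it stands.
- The arm moves only by the shell command python3 -m creep 'ROWS' [FORCE]. ROWS is JSON, a list of rows, each an object with "translation": the shift along the tool's x, y, z in m, a list of three; "rot": the turn, a rotation vector about the tool's x, y, z in degrees, a list of three; "jaw": the finger opening in m, from 0 to 0.0918. In form: [{"translation": [x, y, z], "rot": [wx, wy, wz], "jaw": jaw}, ...]. A call has 1 to 12 rows; each row shifts and turns the commanded pose from where the row before left it, along the tool's axes as they then stand; what a row does not reach is not made up. A row lasts 1/12 s, in which the tool goes at most 41.7 mm and 7.16 degrees, less where a joint would pass 70% of its speed; a pose out of reach is approached as far as the arm can. A call is refused whole if a number of a shift passes 0.0417 or a number of a turn 7.16, either way. A call with a gripper value outside its range is refused whole. The fingers move at their own pace and stop on an object; FORCE is the grip in N (left out, the last holds). Time passes only in rows, so rows that do not move let the fingers close. It gives the time, the measured TCP pose, the force and the opening at its end, in the units of the state.
- arm.observe(): the state, without advancing time (a new reading comes with each control period).
- optics.get_image(name): name is "scene" or "top" or "wrist"; returns the picture (480x640x3 uint8, red, green, blue); there is no depth.
- optics.camera_info(name): a dict with "fx", "fy", "cx", "cy" (pixels), "k1" (the pictures are not rectified: a ray, as slopes to the right and down, at radius r is drawn at 1 + k1 r^2 times it, then the intrinsics apply), "R" (3x3) and "t" (3): a world point X has camera coordinates R X + t. Camera axes: x right, y down, z forward; pixel columns grow to the right and rows downward; lengths in m; the calibration is good to about 2 mm. A picture is of the moment at which its call begins: read the wrist's pose just before it. camera_info takes no time and is no camera call; for the wrist camera it gives the pose at the moment of the call.
- arm.sign_off(): hands the job in, once; it reports no verdict.
Trained networks look in the newest picture that a camera, given by its name, has taken for a name from the list of things; names that differ only in an ending like _2 or _b are one class to them, and where a whole thing is asked for, a point or a joint stands for the part that bears it (a point fixed in the world has none). Each returns a list of dicts, best first, with "score" (0 to 1); they miss things now and then, are a little off and sometimes report something else, mostly with a low value. They report only what shows in the picture. A call takes as long as a camera call. They do not tell look-alikes from the thing itself.
- optics.boxes_of(camera, thing): "location" ([column, row] in pixels, amid what is visible of it).
- optics.pinpoint(camera, thing): "location" ([column, row] in pixels: a listed point, or the origin of a listed thing).
The state is a dict: "clock": time; "joints": joint angles; "dq": joint speeds; "joint_efforts": joint torques, N m; "position": TCP position; "ee_rot": TCP orientation; "force": force on the tool from outside, world axes, zero at the start; "ft_torque": the same for the moment, N m; "width": opening from 0.0 (shut) to 1.0 (fully open).
Only numpy, scipy, OpenCV 4.12 (cv2) and the standard library are available. Lean on these libraries where they do the work, as an engineer would, in place of code of your own. Each camera call takes 0.05 s, during which the arm holds its last target.

## Working session

There is one attempt and no reset: what is moved stays moved. The work goes in short steps, Python scripts to look and compute and a shell command to move; the robot and the scene stay as the last step left them, time stands still between calls to the robot, and variables do not carry over. Pictures are saved under pics/ and viewed, and the job is handed in when it is done.

```bash
mkdir -p pics; ls
python3 - <<'E'
from cell import arm, optics
import cv2
print(arm.observe())
for n in ["scene","top","wrist"]:
    im=optics.get_image(n); cv2.imwrite(f"pics/{n}0.png",im[:,:,::-1]); print(n,optics.camera_info(n))
E
```

```text
pics
{'clock': 0.0, 'joints': array([ 1.24240488,  0.43518491,  0.02497319,  1.57407887, -0.01159599,
        1.13398773, -0.07510376]), 'dq': array([ 0.00044479,  0.00095423, -0.00016152, -0.00019057, -0.00132591,
       -0.00197753,  0.00214677]), 'joint_efforts': array([-2.85375072e-04, -6.67874622e+01,  9.84750688e-01, -3.14462829e+01,
       -6.04867330e-02,  4.29584796e-02,  1.86236693e-04]), 'position': array([ 0.13976279, -0.60868424,  0.23997566]), 'ee_rot': array([-3.12013365e+00, -3.53640379e-01,  4.86531279e-04]), 'force': array([-0.28737788,  0.22959138,  0.78006919]), 'ft_torque': array([-0.0174371 ,  0.0628795 ,  0.01953971]), 'width': 0.9997822915774247}
scene {'fx': 597.915956961483, 'fy': 597.915956961483, 'cx': 323.3233247330014, 'cy': 234.7970034022729, 'k1': -0.01525373625184922, 'R': array([[ 0.98985339, -0.1418297 , -0.00863685],
       [-0.08956419, -0.57558612, -0.81282155],
       [ 0.11031099,  0.80534772, -0.58244874]]), 't': array([-0.54364966,  0.11374014,  1.30730809])}
top {'fx': 473.81007789149515, 'fy': 473.81007789149515, 'cx': 315.2948709763936, 'cy': 234.43413717143557, 'k1': -0.00994981870480569, 'R': array([[-0.02180062, -0.99952479, -0.02179285],
       [-0.99085584,  0.02450441, -0.13268095],
       [ 0.13315192,  0.01870104, -0.99091919]]), 't': array([0.01453811, 0.53922912, 1.10266679])}
wrist {'fx': 382.29956404913224, 'fy': 382.29956404913224, 'cx': 320.42928730470766, 'cy': 241.25636362600434, 'k1': -0.0580625261336613, 'R': array([[ 0.22396892, -0.97459553, -0.00121289],
       [-0.94449321, -0.21735778,  0.24634969],
       [-0.24035493, -0.05402911, -0.96918025]]), 't': array([-0.62396269, -0.03028496,  0.38905736])}
```

View pics/scene0.png

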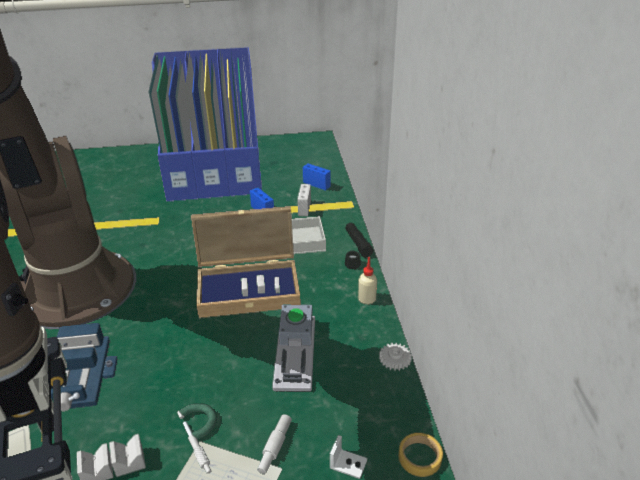

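View pics/top0.png

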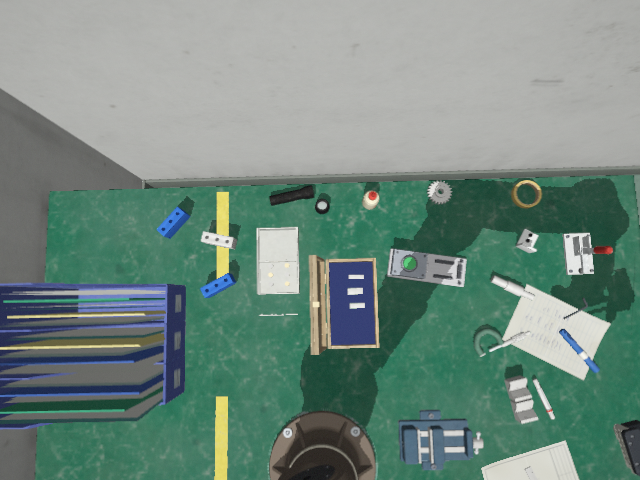

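View pics/wrist0.png

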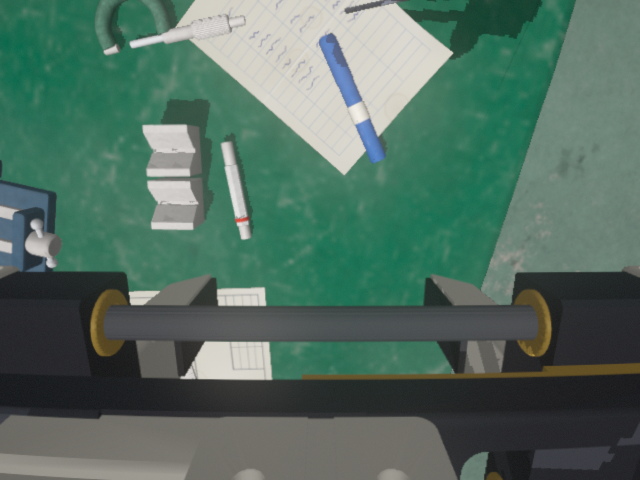

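The scene holds three block-like things. In the top view they are a pale one at (218,240) and blue ones at (173,222) and (217,286). The pale one fits the steel setting block, and I'll confirm that in a crop.

```bash
cat > h.py <<'E'
import numpy as np, cv2
from cell import arm, optics
from scipy.spatial.transform import Rotation as Ro
def K(i): return np.array([[i['fx'],0,i['cx']],[0,i['fy'],i['cy']],[0,0,1.]]), np.array([i['k1'],0,0,0.])
def back(i,px,z):
    k,d=K(i); p=cv2.undistortPoints(np.array([[px]],float),k,d)[0,0]
    r=i['R'].T@np.array([*p,1]); c=-i['R'].T@i['t']; return c+r*(z-c[2])/r[2]
def proj(i,X):
    k,d=K(i); return cv2.projectPoints(np.atleast_2d(np.array(X,float)),cv2.Rodrigues(i['R'])[0],i['t'],k,d)[0][:,0]
def crop(n,img,x0,y0,x1,y1,s):
    c=img[y0:y1,x0:x1,::-1]; cv2.imwrite(f"pics/{n}.png",cv2.resize(c,None,fx=s,fy=s,interpolation=cv2.INTER_CUBIC))
def toolstep(goal):
    """tool-frame shift to world goal"""
    o=arm.observe(); R=Ro.from_rotvec(o['ee_rot']); return R.inv().apply(np.array(goal)-o['position'])
E
python3 - <<'E'
from h import *
im=cv2.imread('pics/top0.png')[:,:,::-1]
crop('t_blk',im,150,195,250,305,6); crop('t_fix',im,375,230,475,300,8)
im=cv2.imread('pics/scene0.png')[:,:,::-1]
crop('s_fix',im,255,290,335,400,6); crop('s_blk',im,240,155,340,225,8)
i=optics.camera_info('top')
for px,z in [((201,236),.05),((235,240),.05),((218,240),.05),((410,263),.06),((428,267),.012)]: print(px,back(i,px,z).round(4))
for c in('top','scene'):
  for t in ('setting_block','clamp_fixture','nest','button_axis','end_stop','jaw_mouth'):
    print(c,t,[(np.round(r['location'],1).tolist(),round(r['score'],2)) for r in optics.pinpoint(c,t)][:4])
E
```

```text
(201, 236) [0.5405 0.2746 0.05  ]
(235, 240) [0.5289 0.1931 0.05  ]
(218, 240) [0.5299 0.2337 0.05  ]
(410, 263) [ 0.4638 -0.2171  0.06  ]
(428, 267) [ 0.4564 -0.2687  0.012 ]
top setting_block [([175.1, 221.2], 0.93), ([221.5, 239.6], 0.78), ([221.9, 285.1], 0.66)]
top clamp_fixture [([439.5, 269.9], 0.76)]
top nest [([439.8, 269.4], 0.96)]
top button_axis [([405.8, 260.9], 0.89), ([439.5, 193.5], 0.2)]
top end_stop [([457.3, 268.0], 0.56)]
top jaw_mouth [([422.9, 264.3], 0.83), ([322.8, 207.0], 0.31)]
scene setting_block [([303.9, 210.5], 0.76), ([263.3, 209.9], 0.7), ([318.3, 187.2], 0.62)]
scene clamp_fixture [([293.9, 367.3], 0.58)]
scene nest [([293.7, 361.0], 0.93)]
scene button_axis [([297.2, 314.4], 0.6)]
scene end_stop [([292.7, 375.8], 0.66), ([291.4, 360.2], 0.38)]
scene jaw_mouth [([293.8, 339.7], 0.89)]
```

View pics/t_blk.png

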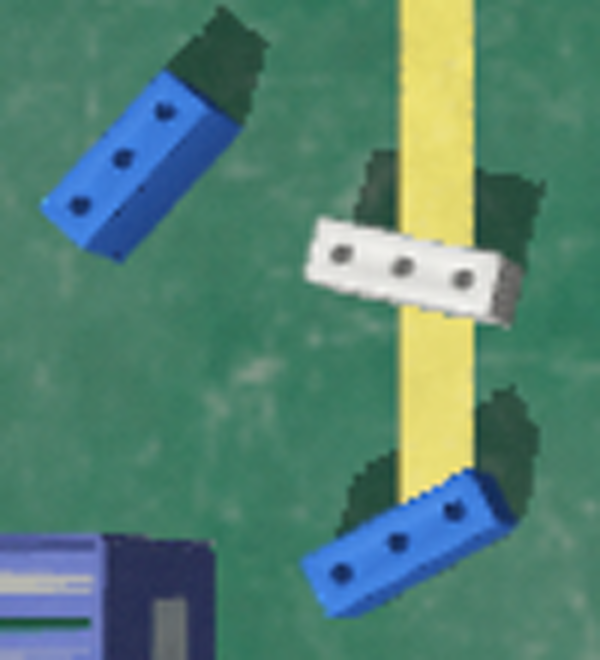

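View pics/t_fix.png

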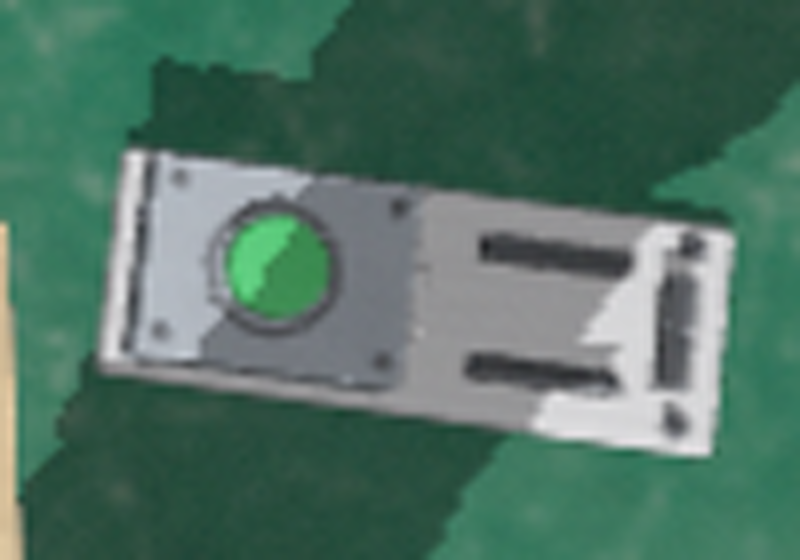

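View pics/s_fix.png

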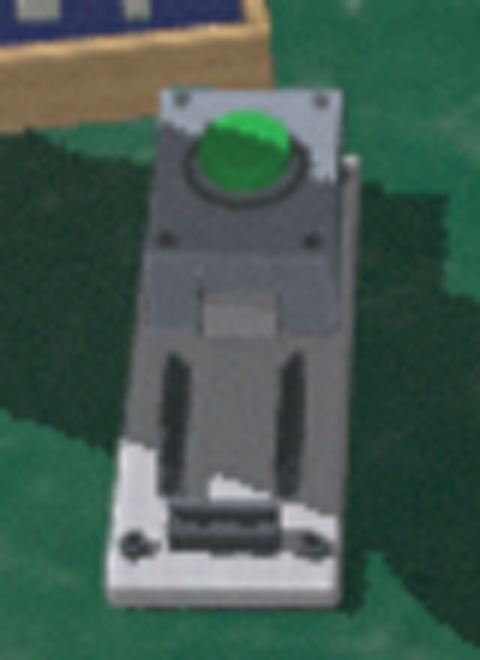

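View pics/s_blk.png

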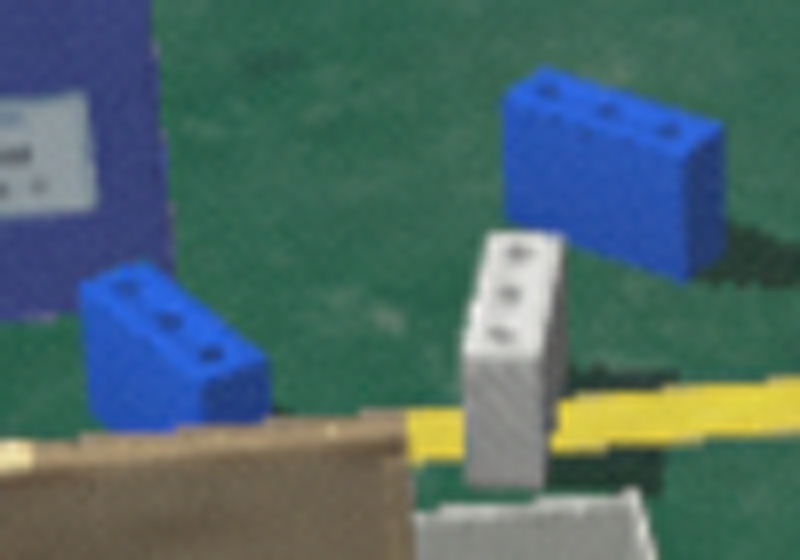

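```bash
cat > fit.py <<'E'
from h import *
from scipy.optimize import least_squares
def fit(obs,p0):  # obs: list of (cam info, local pt, px) ; pose x,y,yaw
    def loc(p,L): c,s=np.cos(p[2]),np.sin(p[2]); return [p[0]+c*L[0]-s*L[1],p[1]+s*L[0]+c*L[1],L[2]]
    f=lambda p: np.concatenate([proj(i,loc(p,L))[0]-np.array(px) for i,L,px in obs])
    r=least_squares(f,p0,loss='soft_l1'); return r.x, r.fun.reshape(-1,2)
E
python3 - <<'E'
from fit import *
T=optics.camera_info('top'); S=optics.camera_info('scene'); o=arm.observe()
print(Ro.from_rotvec(o['ee_rot']).as_matrix().round(3))
c=lambda x,y,ox,oy,s:((x-s/2+.5)/s+ox,(y-s/2+.5)/s+oy)
# fixture: +y toward top-left in 'top' image ( world +y)
F=[(T,(.035,.093,.012),c(122,150,375,230,8)),(T,(.035,-.093,.012),c(735,230,375,230,8)),(T,(-.035,-.093,.012),c(712,455,375,230,8)),(T,(-.035,.093,.012),c(103,372,375,230,8))]
Ss=[(S,(-.035,-.093,.012),c(108,590,255,290,6)),(S,(.035,-.093,.012),c(340,592,255,290,6)),(S,(-.03,.1215,.046),c(163,90,255,290,6)),(S,(.03,.1215,.046),c(342,92,255,290,6)),(S,(-.03,.0425,.046),c(148,250,255,290,6)),(S,(.03,.0425,.046),c(338,252,255,290,6))]
for n,ob in(('T',F),('S',Ss),('TS',F+Ss)):
    p,r=fit(ob,[.45,-.26,-.08]); print('fix',n,p.round(4),np.abs(r).max().round(2)); print(r.round(1).tolist())
B=[(T,(-0.0,d,.05),c(x,y,150,195,6)) for d,(x,y) in zip((.022,0,-.022),((342,253),(402,266),(463,279)))]
B=[(T,(.0125,.0375,.05),c(322,217,150,195,6)),(T,(-.0125,.0375,.05),c(305,278,150,195,6)),(T,(.0125,-.0375,.05),c(505,254,150,195,6)),(T,(-.0125,-.0375,.05),c(494,318,150,195,6))]
B2=[(S,(-.0125,.0375,.05),c(490,232,240,155,8)),(S,(.0125,.0375,.05),c(563,235,240,155,8)),(S,(-.0125,-.0375,.05),c(465,353,240,155,8)),(S,(.0125,-.0375,.05),c(541,358,240,155,8)),(S,(-.0125,-.0375,0),c(470,485,240,155,8)),(S,(.0125,-.0375,0),c(541,487,240,155,8))]
for n,ob in(('T',B),('S',B2),('TS',B+B2)):
    p,r=fit(ob,[.53,.23,-.1]); print('blk',n,p.round(4)); print(r.round(1).tolist())
E
```

```text
[[ 0.975  0.224  0.   ]
 [ 0.224 -0.975 -0.   ]
 [ 0.     0.    -1.   ]]
fix T [ 0.4559 -0.2655 -0.1557] 0.65
[[0.3, -0.4], [0.1, -0.4], [0.2, 0.3], [-0.7, 0.4]]
fix S [ 0.4528 -0.2956 -0.1509] 12.63
[[-0.7, 12.6], [0.9, 12.4], [-0.0, -1.9], [0.3, -2.3], [-0.2, -0.4], [-0.1, -0.7]]
fix TS [ 0.4556 -0.2686 -0.1531] 11.3
[[1.5, -0.2], [1.3, -0.3], [1.6, 0.3], [0.6, 0.7], [-0.4, 0.2], [0.4, 0.0], [0.3, -11.0], [0.1, -11.3], [0.1, -10.5], [-0.4, -10.7]]
blk T [ 0.5323  0.2354 -0.2264]
[[0.1, 0.1], [0.5, 0.1], [-0.0, 0.1], [-0.5, -0.3]]
blk S [ 0.5335  0.2381 -0.2217]
[[-0.2, -0.1], [0.2, -0.2], [-0.3, 0.1], [0.1, -0.2], [-0.3, 0.1], [0.6, 0.3]]
blk TS [ 0.5329  0.2362 -0.2225]
[[-0.3, -0.1], [0.2, -0.1], [-0.3, -0.2], [-0.8, -0.6], [-0.3, 0.3], [0.1, 0.2], [-0.5, 0.5], [-0.1, 0.2], [-0.5, 0.6], [0.4, 0.7]]
```

Run:
```python
from fit import *
T=optics.camera_info('top'); S=optics.camera_info('scene')
c=lambda x,y,ox,oy,s:((x-s/2+.5)/s+ox,(y-s/2+.5)/s+oy)
def base(b): return [(T,(.035,b+.093,.012),c(122,150,375,230,8)),(T,(.035,b-.093,.012),c(735,230,375,230,8)),(T,(-.035,b-.093,.012),c(712,455,375,230,8)),(T,(-.035,b+.093,.012),c(103,372,375,230,8))]
H=[(T,(.03,.1215,.046),c(155,155,375,230,8)),(T,(.03,.0425,.046),c(427,187,375,230,8)),(T,(-.03,.0425,.046),c(400,388,375,230,8)),(T,(-.03,.1215,.046),c(133,355,375,230,8))]
SH=[(S,(-.03,.1215,.046),c(163,90,255,290,6)),(S,(.03,.1215,.046),c(342,92,255,290,6)),(S,(-.03,.0425,.046),c(148,250,255,290,6)),(S,(.03,.0425,.046),c(338,252,255,290,6))]
def SB(b): return [(S,(-.035,b-.093,.012),c(108,590,255,290,6)),(S,(.035,b-.093,.012),c(340,592,255,290,6))]
for b in np.arange(.026,.037,.002):
    ob=base(b)+H+SH+SB(b); p,r=fit(ob,[.45,-.29,-.15]); print(round(b,3),p.round(4),(r**2).sum().round(1))
    pT,rT=fit(base(b)+H,p);pS,rS=fit(SH+SB(b),p); print('   T',pT.round(4),(rT**2).sum().round(1),'S',pS.round(4),(rS**2).sum().round(1))
for z in (.057,.062):
    g,_=fit(H+SH,[.45,-.29,-.15])
    for px,i in((c(280,268,375,230,8),T),(c(247,152,255,290,6),S)):
        X=back(i,px,z); d=X[:2]-g[:2]; a=g[2]; print(z,'button local',(np.array([[np.cos(a),np.sin(a)],[-np.sin(a),np.cos(a)]])@d).round(4))
```

```text
0.026 [ 0.4518 -0.2962 -0.1561] 35.3
   T [ 0.4515 -0.2955 -0.1544] 24.1 S [ 0.452  -0.2966 -0.1584] 9.6
0.028 [ 0.4516 -0.297  -0.1566] 21.6
   T [ 0.4514 -0.2964 -0.1549] 14.2 S [ 0.4519 -0.2973 -0.159 ] 6.0
0.03 [ 0.4515 -0.2978 -0.157 ] 12.6
   T [ 0.4512 -0.2973 -0.1553] 7.1 S [ 0.4517 -0.2983 -0.1595] 4.1
0.032 [ 0.4513 -0.2987 -0.1572] 8.4
   T [ 0.451  -0.2982 -0.1555] 2.9 S [ 0.4515 -0.2996 -0.16  ] 4.1
0.034 [ 0.4512 -0.2996 -0.1575] 8.8
   T [ 0.4509 -0.2991 -0.156 ] 1.6 S [ 0.4513 -0.3007 -0.1606] 6.1
0.036 [ 0.451  -0.3005 -0.1579] 13.9
   T [ 0.4507 -0.3001 -0.1564] 3.1 S [ 0.4512 -0.3015 -0.1613] 9.7
0.057 button local [-0.0007  0.0834]
0.057 button local [0.0007 0.0781]
0.062 button local [-0.0012  0.0842]
0.062 button local [0.0011 0.0727]
```

```bash
python3 -m creep '[{"translation":[0.0336,-0.0256,0],"rot":[0,0,0],"jaw":0.02},{"translation":[0.0336,-0.0256,0],"rot":[0,0,0],"jaw":0},{"translation":[0.0336,-0.0256,0],"rot":[0,0,0],"jaw":0},{"translation":[0.0336,-0.0256,0],"rot":[0,0,0],"jaw":0},{"translation":[0.0336,-0.0256,0],"rot":[0,0,0],"jaw":0},{"translation":[0.0336,-0.0256,0],"rot":[0,0,0],"jaw":0},{"translation":[0.0336,-0.0256,0],"rot":[0,0,0],"jaw":0},{"translation":[0.0336,-0.0256,0],"rot":[0,0,0],"jaw":0},{"translation":[0.0336,-0.0256,0],"rot":[0,0,0],"jaw":0},{"translation":[0.0336,-0.0256,0],"rot":[0,0,0],"jaw":0},{"translation":[0.0336,-0.0256,0],"rot":[0,0,0],"jaw":0},{"translation":[0.0336,-0.0256,0],"rot":[0,0,0],"jaw":0}]' 20
python3 -m creep '[{"translation":[0,0,0],"rot":[0,0,-7],"jaw":0},{"translation":[0,0,0],"rot":[0,0,-7],"jaw":0},{"translation":[0,0,0],"rot":[0,0,-7],"jaw":0},{"translation":[0,0,0],"rot":[0,0,-7],"jaw":0},{"translation":[0,0,0],"rot":[0,0,-7],"jaw":0},{"translation":[0,0,0],"rot":[0,0,-7],"jaw":0},{"translation":[0,0,0],"rot":[0,0,-7],"jaw":0},{"translation":[0,0,0],"rot":[0,0,-7],"jaw":0},{"translation":[0,0,0],"rot":[0,0,-7],"jaw":0},{"translation":[0,0,0],"rot":[0,0,-5],"jaw":0},{"translation":[0,0,0],"rot":[0,0,0],"jaw":0}]'
python3 - <<'E'
from fit import *
o=arm.observe(); R=Ro.from_rotvec(o['ee_rot']).as_matrix(); print(o['clock'],o['position'],R.round(3),o['force'])
i=optics.camera_info('wrist'); im=optics.get_image('wrist'); cv2.imwrite('pics/w1.png',im[:,:,::-1]); np.save('pics/w1.npy',np.array([i],dtype=object),allow_pickle=True)
E
```

```text
clock: 1.75
position: [0.4607, -0.2231, 0.2411]
ee_rot: [3.121, 0.353, 0.001]
force: [0.8, -0.6, -0.7]
width: 0.178
clock: 2.67
position: [0.4597, -0.2249, 0.2408]
ee_rot: [2.386, 2.043, 0.0]
force: [0.3, 0.6, -0.7]
width: 0.003
2.6667 [ 0.45965143 -0.22494175  0.24078196] [[ 0.154  0.988  0.   ]
 [ 0.988 -0.154 -0.   ]
 [-0.     0.    -1.   ]] [ 0.3426883   0.5691161  -0.74621515]
```

View pics/w1.png

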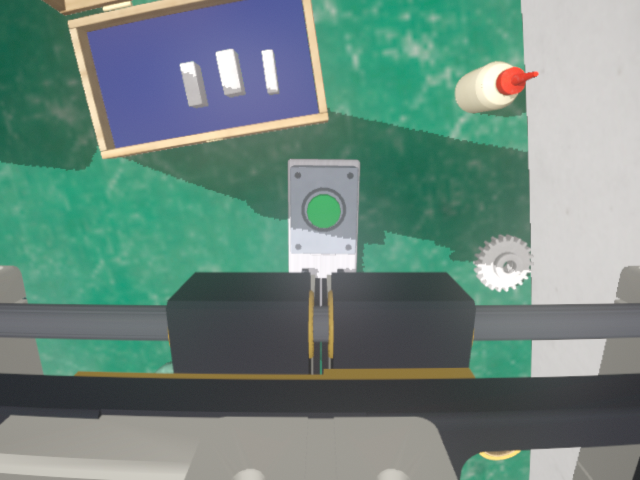

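The wrist view shows the green button at about (323,211) on the housing, whose back top corners are at about (290,168) and (358,167). The gear, bottle and box are clear of the tool.

Run:
```python
from fit import *
i=np.load('pics/w1.npy',allow_pickle=True)[0]
im=cv2.imread('pics/w1.png'); crop('w1c',im[:,:,::-1],270,145,380,275,5)
hsv=cv2.cvtColor(im[180:240,300:350],cv2.COLOR_BGR2HSV); m=((hsv[...,0]>50)&(hsv[...,0]<75)&(hsv[...,1]>150)).astype(np.uint8)
n,l,st,ce=cv2.connectedComponentsWithStats(m); k=1+st[1:,4].argmax(); px=ce[k]+[300,180]; print(px,st[k])
for z in(.057,.062):print(back(i,px,z).round(4), 'diam', np.sqrt(4*st[k,4]/np.pi)/i['fx']*(-(i['R'].T@i['t'])[2]-z)/.97)
```

```text
Traceback (most recent call last):
ValueError: attempt to get argmax of an empty sequence
```

View pics/w1c.png

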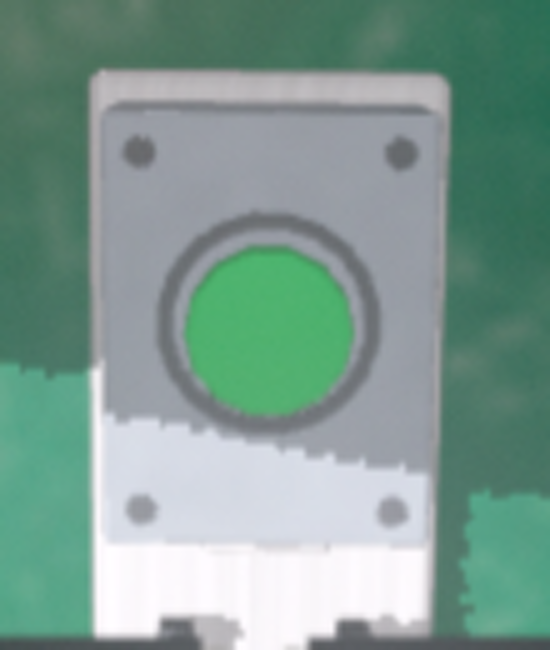

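Run:
```python
from fit import *
i=np.load('pics/w1.npy',allow_pickle=True)[0]
c=lambda x,y:((x-2)/5+270,(y-2)/5+145)
H=[(i,(-.03,.1215,.046),c(104,110)),(i,(.03,.1215,.046),c(441,110)),(i,(-.03,.0425,.046),c(100,540)),(i,(.03,.0425,.046),c(428,543))]
p,r=fit(H,[.45,-.29,-.15]); print(p.round(4),r.round(2).tolist())
for z in(.057,.062):
  X=back(i,c(270,331),z); print(X.round(4)); X0=back(i,c(185,331),z);X1=back(i,c(354,331),z); print('d',np.linalg.norm(X1-X0))
```

```text
[ 0.4504 -0.2979 -0.1668] [[-0.96, -0.86], [0.42, 0.03], [0.41, 0.29], [-0.07, 0.46]]
[ 0.4646 -0.2151  0.057 ]
d 0.029292193793532036
[ 0.4647 -0.2142  0.062 ]
d 0.02884487671518716
```

```bash
python3 -m creep '[{"translation":[0.0095,0.0034,0.03],"rot":[0,0,0],"jaw":0},{"translation":[0,0,0.03],"rot":[0,0,0],"jaw":0},{"translation":[0,0,0.03],"rot":[0,0,0],"jaw":0},{"translation":[0,0,0.03],"rot":[0,0,0],"jaw":0},{"translation":[0,0,0.03],"rot":[0,0,0],"jaw":0},{"translation":[0,0,0],"rot":[0,0,0],"jaw":0},{"translation":[0,0,0],"rot":[0,0,0],"jaw":0}]'
python3 -m creep '[{"translation":[0,0,0.004],"rot":[0,0,0],"jaw":0},{"translation":[0,0,0.004],"rot":[0,0,0],"jaw":0},{"translation":[0,0,0.002],"rot":[0,0,0],"jaw":0},{"translation":[0,0,0],"rot":[0,0,0],"jaw":0}]'
```

```text
clock: 3.3
position: [0.4637, -0.2156, 0.0901]
ee_rot: [-2.39, -2.035, 0.002]
force: [-0.8, 0.4, 1.6]
width: 0.005
clock: 3.63
position: [0.4649, -0.2162, 0.0813]
ee_rot: [2.39, 2.037, 0.001]
force: [0.4, 0.1, -0.6]
width: 0.008
```

```bash
for k in 1 2 3; do :; done; python3 -m creep '[{"translation":[0,0,0.002],"rot":[0,0,0],"jaw":0},{"translation":[0,0,0.002],"rot":[0,0,0],"jaw":0},{"translation":[0,0,0],"rot":[0,0,0],"jaw":0}]'
python3 -m creep '[{"translation":[0,0,0.0015],"rot":[0,0,0],"jaw":0},{"translation":[0,0,0],"rot":[0,0,0],"jaw":0}]'
python3 -m creep '[{"translation":[0,0,0.0015],"rot":[0,0,0],"jaw":0},{"translation":[0,0,0],"rot":[0,0,0],"jaw":0}]'
python3 -m creep '[{"translation":[0,0,0.0015],"rot":[0,0,0],"jaw":0},{"translation":[0,0,0],"rot":[0,0,0],"jaw":0}]'
```

```text
clock: 3.88
position: [0.4645, -0.216, 0.0766]
ee_rot: [2.39, 2.039, -0.0]
force: [-0.2, -0.2, -0.2]
width: 0.005
clock: 4.05
position: [0.4645, -0.216, 0.0751]
ee_rot: [-2.39, -2.039, 0.0]
force: [-0.5, 0.1, -0.1]
width: 0.01
clock: 4.22
position: [0.4645, -0.2159, 0.0735]
ee_rot: [-2.39, -2.039, 0.0]
force: [-0.0, 0.5, 0.3]
width: 0.005
clock: 4.38
position: [0.4645, -0.2159, 0.072]
ee_rot: [-2.39, -2.039, 0.0]
force: [-0.3, -0.5, 0.5]
width: 0.005
```

No force with the tip at 58 mm, so the button is locked in. I'll press it to its stop to release it.

```bash
python3 -m creep '[{"translation":[0,0,0.001],"rot":[0,0,0],"jaw":0},{"translation":[0,0,0.001],"rot":[0,0,0],"jaw":0},{"translation":[0,0,0],"rot":[0,0,0],"jaw":0}]'
python3 -m creep '[{"translation":[0,0,0.001],"rot":[0,0,0],"jaw":0},{"translation":[0,0,0.001],"rot":[0,0,0],"jaw":0},{"translation":[0,0,0],"rot":[0,0,0],"jaw":0}]'
python3 -m creep '[{"translation":[0,0,0.001],"rot":[0,0,0],"jaw":0},{"translation":[0,0,0],"rot":[0,0,0],"jaw":0}]'
python3 -m creep '[{"translation":[0,0,0.001],"rot":[0,0,0],"jaw":0},{"translation":[0,0,0],"rot":[0,0,0],"jaw":0}]'
```

```text
clock: 4.63
position: [0.4646, -0.216, 0.0703]
ee_rot: [2.39, 2.039, -0.0]
force: [-1.7, -0.2, 4.2]
width: 0.006
clock: 4.88
position: [0.4646, -0.216, 0.0683]
ee_rot: [2.39, 2.039, -0.0]
force: [-1.6, 0.4, 4.7]
width: 0.002
clock: 5.05
position: [0.4646, -0.216, 0.0674]
ee_rot: [2.39, 2.039, -0.0]
force: [-0.7, 0.4, 5.1]
width: 0.008
clock: 5.22
position: [0.4646, -0.216, 0.0664]
ee_rot: [2.39, 2.039, -0.0]
force: [-0.5, 0.7, 5.3]
width: 0.005
```

```bash
python3 -m creep '[{"translation":[0,0,0.001],"rot":[0,0,0],"jaw":0},{"translation":[0,0,0],"rot":[0,0,0],"jaw":0}]'
python3 -m creep '[{"translation":[0,0,0.0007],"rot":[0,0,0],"jaw":0},{"translation":[0,0,0],"rot":[0,0,0],"jaw":0}]'
```

```text
clock: 5.38
position: [0.4646, -0.216, 0.0654]
ee_rot: [2.39, 2.039, -0.0]
force: [-1.2, 0.3, 5.6]
width: 0.005
clock: 5.55
position: [0.4647, -0.216, 0.065]
ee_rot: [2.39, 2.039, -0.0]
force: [-4.6, 0.1, 12.2]
width: 0.007
```

```bash
python3 -m creep '[{"translation":[0,0,0.0003],"rot":[0,0,0],"jaw":0},{"translation":[0,0,0],"rot":[0,0,0],"jaw":0}]'
python3 -m creep '[{"translation":[0,0,-0.002],"rot":[0,0,0],"jaw":0},{"translation":[0,0,-0.003],"rot":[0,0,0],"jaw":0},{"translation":[0,0,-0.0025],"rot":[0,0,0],"jaw":0},{"translation":[0,0,0],"rot":[0,0,0],"jaw":0}]'
python3 -m creep '[{"translation":[0,0,-0.0015],"rot":[0,0,0],"jaw":0},{"translation":[0,0,0],"rot":[0,0,0],"jaw":0}]'
```

```text
clock: 5.72
position: [0.4647, -0.216, 0.0649]
ee_rot: [2.39, 2.038, -0.0]
force: [-3.1, 1.3, 11.9]
width: 0.004
clock: 6.05
position: [0.4647, -0.216, 0.0722]
ee_rot: [2.39, 2.039, 0.0]
force: [-1.4, -0.0, 4.4]
width: 0.001
clock: 6.22
position: [0.4647, -0.216, 0.0735]
ee_rot: [2.39, 2.039, 0.0]
force: [-0.6, 1.0, 4.8]
width: 0.006
```

The button stayed in contact up to 59.5 mm, so it is now out and the jaw is open. Next I go to the block.

```bash
python3 -m creep '[{"translation":[0,0,-0.0335],"rot":[0,0,0],"jaw":0},{"translation":[0,0,-0.0335],"rot":[0,0,0],"jaw":0},{"translation":[0,0,-0.0335],"rot":[0,0,0],"jaw":0},{"translation":[0,0,-0.0335],"rot":[0,0,0],"jaw":0.06},{"translation":[0,0,-0.0335],"rot":[0,0,3.7],"jaw":0.06}]'
python3 -m creep '[{"translation":[0.038,-0.0028,0],"rot":[0,0,0],"jaw":0.06},{"translation":[0.038,-0.0028,0],"rot":[0,0,0],"jaw":0.06},{"translation":[0.038,-0.0028,0],"rot":[0,0,0],"jaw":0.06},{"translation":[0.038,-0.0028,0],"rot":[0,0,0],"jaw":0.06},{"translation":[0.038,-0.0028,0],"rot":[0,0,0],"jaw":0.06},{"translation":[0.038,-0.0028,0],"rot":[0,0,0],"jaw":0.06},{"translation":[0.038,-0.0028,0],"rot":[0,0,0],"jaw":0.06},{"translation":[0.038,-0.0028,0],"rot":[0,0,0],"jaw":0.06},{"translation":[0.038,-0.0028,0],"rot":[0,0,0],"jaw":0.06},{"translation":[0.038,-0.0028,0],"rot":[0,0,0],"jaw":0.06},{"translation":[0,0,0],"rot":[0,0,0],"jaw":0.06},{"translation":[0,0,0],"rot":[0,0,0],"jaw":0.06}]'
python3 - <<'E'
from fit import *
i=optics.camera_info('wrist'); im=optics.get_image('wrist'); cv2.imwrite('pics/w2.png',im[:,:,::-1]); np.save('pics/w2.npy',np.array([i],dtype=object),allow_pickle=True)
im=optics.get_image('top'); crop('t2',im,375,230,475,300,8)
E
```

```text
clock: 6.63
position: [0.4642, -0.2158, 0.2421]
ee_rot: [-2.453, -1.962, 0.0]
force: [1.3, -0.3, -0.1]
width: 0.102
clock: 7.63
position: [0.5207, 0.1637, 0.2403]
ee_rot: [-2.449, -1.966, -0.0]
force: [0.1, -0.9, -0.1]
width: 0.652
```

View pics/w2.png

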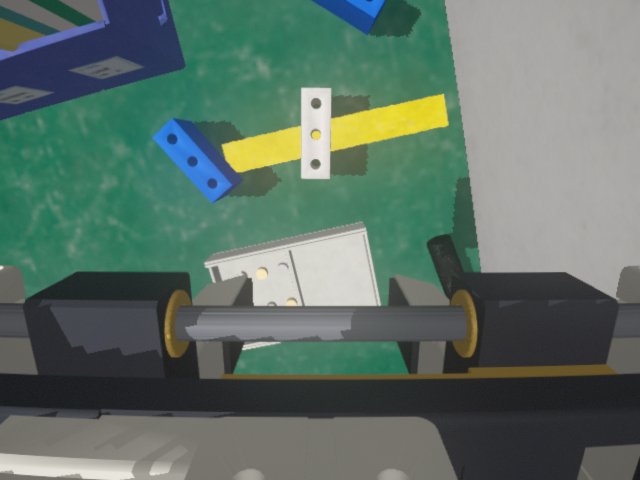

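View pics/t2.png

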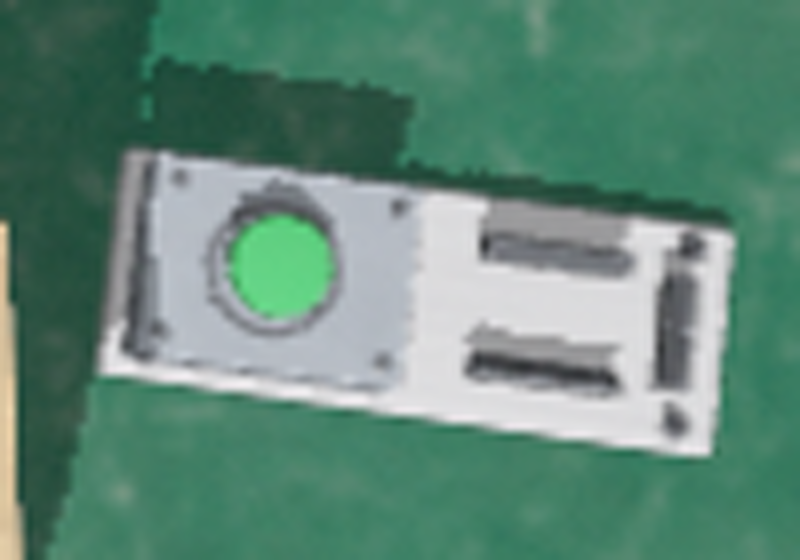

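The steel block with three holes is at (316,134) in the wrist view and sits square with the gripper. The blue look-alikes at (197,160) and (352,8) are well to the side. I'll measure it from this view.

Run:
```python
from fit import *
i=np.load('pics/w2.npy',allow_pickle=True)[0]
im=cv2.imread('pics/w2.png'); g=cv2.cvtColor(im,cv2.COLOR_BGR2HSV)
m=((g[...,1]<40)&(g[...,2]>170)).astype(np.uint8); m[:, :295]=0; m[:,340:]=0; m[:80]=0; m[190:]=0
n,l,s,c=cv2.connectedComponentsWithStats(m); k=1+s[1:,4].argmax(); print(s[k],c[k])
cnt=cv2.findContours((l==k).astype(np.uint8),0,1)[0][0]; r=cv2.minAreaRect(cnt); print(r); q=cv2.boxPoints(r)
q=q[np.lexsort((q[:,0],q[:,1].round(-1)))]; print(q)
H=[(i,(sx*.0125,sy*.0375,.05),p) for (sx,sy),p in zip(((-1,1),(1,1),(-1,-1),(1,-1)),q)]
p,rr=fit(H,[.533,.236,-.22]); print(p.round(4),rr.round(2).tolist())
o=arm.observe(); R=Ro.from_rotvec(o['ee_rot']).as_matrix(); print(o['position'],np.degrees(np.arctan2(R[1,0],R[0,0])),toolstep([p[0],p[1],.041]))
```

```text
[ 301   88   30   91 2422] [315.22749794 132.5912469 ]
((315.5, 133.0), (90.0, 29.0), 90.0)
[[301.  88.]
 [330.  88.]
 [301. 178.]
 [330. 178.]]
[ 0.5333  0.238  -0.2202] [[-0.66, -0.62], [0.64, -0.56], [0.08, 0.64], [-0.07, 0.71]]
[0.52115216 0.1599646  0.2401924 ] 77.21684796382348 [ 0.07899048 -0.00533569  0.19911307]
```

```bash
python3 -m creep '[{"translation":[0.026,-0.0018,0],"rot":[0,0,0],"jaw":0.06},{"translation":[0.026,-0.0018,0.03],"rot":[0,0,0],"jaw":0.06},{"translation":[0.026,-0.0017,0.03],"rot":[0,0,0],"jaw":0.06},{"translation":[0,0,0.03],"rot":[0,0,0],"jaw":0.06},{"translation":[0,0,0.02],"rot":[0,0,0],"jaw":0.06},{"translation":[0,0,0],"rot":[0,0,0],"jaw":0.06},{"translation":[0,0,0],"rot":[0,0,0],"jaw":0.06},{"translation":[0,0,0],"rot":[0,0,0],"jaw":0.06}]'
python3 - <<'E'
from h import *
o=arm.observe(); R=Ro.from_rotvec(o['ee_rot']).as_matrix(); print(o['position'],np.degrees(np.arctan2(R[1,0],R[0,0])),toolstep([.533,.237,.041]))
im=optics.get_image('wrist'); cv2.imwrite('pics/w3.png',im[:,:,::-1])
E
```

```text
clock: 8.4
position: [0.5343, 0.2372, 0.1321]
ee_rot: [2.456, 1.958, 0.002]
force: [0.3, 0.1, 0.4]
width: 0.655
[0.53432379 0.23717061 0.13206084] 77.12040515349413 [-0.00051209 -0.00137846  0.09105875]
```

View pics/w3.png

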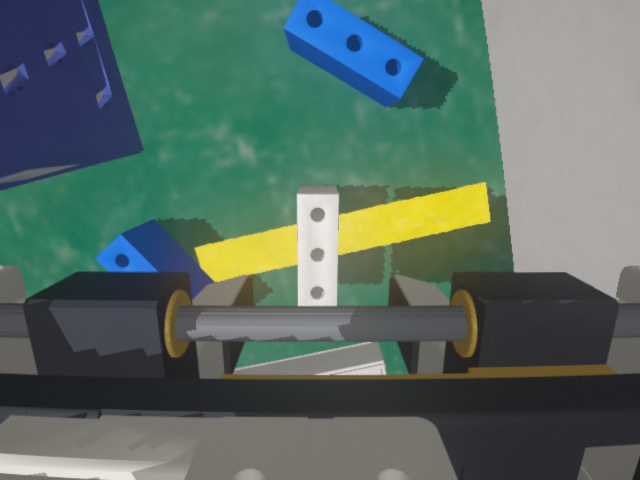

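The block is centred between the fingers at (317,250), and the left blue block clears the finger. I'll descend and grip.

```bash
python3 -m creep '[{"translation":[0,-0.001,0.03],"rot":[0,0,0],"jaw":0.06},{"translation":[0,0,0.03],"rot":[0,0,0],"jaw":0.06},{"translation":[0,0,0.02],"rot":[0,0,0],"jaw":0.06},{"translation":[0,0,0.011],"rot":[0,0,0],"jaw":0.06},{"translation":[0,0,0],"rot":[0,0,0],"jaw":0.04},{"translation":[0,0,0],"rot":[0,0,0],"jaw":0.03}]'
python3 -m creep '[{"translation":[0,0,0],"rot":[0,0,0],"jaw":0.02},{"translation":[0,0,0],"rot":[0,0,0],"jaw":0.015},{"translation":[0,0,0],"rot":[0,0,0],"jaw":0.015},{"translation":[0,0,0],"rot":[0,0,0],"jaw":0.015},{"translation":[0,0,0],"rot":[0,0,0],"jaw":0.015},{"translation":[0,0,0],"rot":[0,0,0],"jaw":0.015}]' 40
```

```text
clock: 8.95
position: [0.533, 0.2385, 0.0409]
ee_rot: [2.455, 1.96, 0.002]
force: [0.1, -0.3, 0.6]
width: 0.557
clock: 9.45
position: [0.5329, 0.2385, 0.0406]
ee_rot: [2.454, 1.96, 0.002]
force: [-0.9, -0.5, 7.3]
width: 0.273
```

```bash
python3 -m creep '[{"translation":[0,0,-0.01],"rot":[0,0,0],"jaw":0.015},{"translation":[0,0,-0.035],"rot":[0,0,0],"jaw":0.015},{"translation":[0,0,-0.04],"rot":[0,0,0],"jaw":0.015},{"translation":[0,0,-0.04],"rot":[0,0,0],"jaw":0.015},{"translation":[0,0,-0.04],"rot":[0,0,0],"jaw":0.015},{"translation":[0,0,-0.035],"rot":[0,0,0],"jaw":0.015},{"translation":[0,0,0],"rot":[0,0,0],"jaw":0.015},{"translation":[0,0,0],"rot":[0,0,0],"jaw":0.015},{"translation":[0,0,0],"rot":[0,0,0],"jaw":0.015}]'
python3 - <<'E'
from h import *
o=arm.observe(); R=Ro.from_rotvec(o['ee_rot']).as_matrix(); print(o['position'],R.round(3),o['force'],o['width'])
i=optics.camera_info('wrist'); im=optics.get_image('wrist'); cv2.imwrite('pics/w4.png',im[:,:,::-1]);np.save('pics/w4.npy',np.array([i,o],dtype=object),allow_pickle=True)
im=optics.get_image('scene'); crop('s4',im,240,40,440,190,4)
im=optics.get_image('top'); crop('t4',im,120,170,280,290,5)
E
```

```text
clock: 10.2
position: [0.5315, 0.2375, 0.2386]
ee_rot: [2.455, 1.961, -0.004]
force: [-0.5, 0.3, -5.8]
width: 0.272
[0.53149988 0.2374663  0.23859714] [[ 0.221  0.975 -0.002]
 [ 0.975 -0.221 -0.001]
 [-0.002 -0.001 -1.   ]] [-0.48517567  0.28138073 -5.82567975] 0.2720686022476051
```

View pics/w4.png

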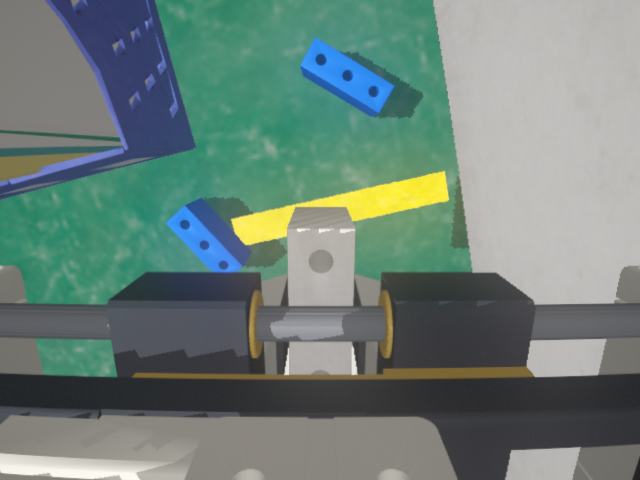

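View pics/s4.png

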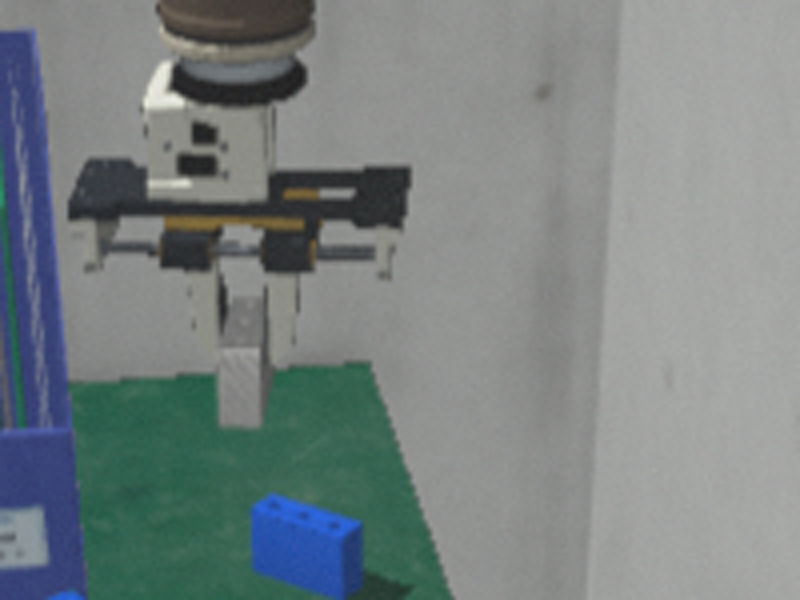

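The wrist view shows the block held between the pads, with its far top edge at row 228, far bottom edge at row 208 and end hole at (321,261). I'll work out where it sits in the grip.

Run:
```python
from h import *
i,o=np.load('pics/w4.npy',allow_pickle=True); R=Ro.from_rotvec(o['ee_rot'])
im=cv2.imread('pics/w4.png'); crop('w4c',im[:,:,::-1],270,195,375,275,7)
for px,tz in [((288,228),-.0094),((354,228),-.0094),((321,261),-.0094),((294,208),.0406),((349,208),.0406)]:
    X=back(i,px,o['position'][2]-tz); print(px,R.inv().apply(X-o['position']).round(4))
```

```text
(288, 228) [ 0.0374 -0.0113 -0.0095]
(354, 228) [ 0.0374  0.0124 -0.0095]
(321, 261) [ 0.025   0.0006 -0.0094]
(294, 208) [ 0.0365 -0.0125  0.0406]
(349, 208) [0.0365 0.0143 0.0405]
```

View pics/w4c.png

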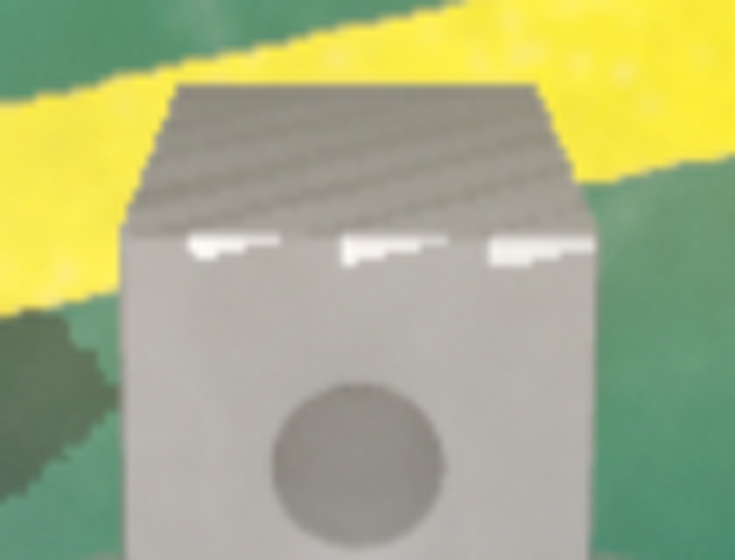

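```bash
python3 -m creep '[{"translation":[-0.02,0.0015,-0.005],"rot":[0,0,0],"jaw":0.015},{"translation":[-0.037,0.0027,0],"rot":[0,0,0],"jaw":0.015},{"translation":[-0.04,0.0029,0],"rot":[0,0,0],"jaw":0.015},{"translation":[-0.04,0.0029,0],"rot":[0,0,0],"jaw":0.015},{"translation":[-0.04,0.0029,0],"rot":[0,0,0],"jaw":0.015},{"translation":[-0.04,0.0029,0],"rot":[0,0,0],"jaw":0.015},{"translation":[-0.04,0.0029,0],"rot":[0,0,0],"jaw":0.015},{"translation":[-0.04,0.0029,0],"rot":[0,0,0],"jaw":0.015}]'
python3 -m creep '[{"translation":[-0.04,0.0029,0],"rot":[0,0,0],"jaw":0.015},{"translation":[-0.04,0.0029,0],"rot":[0,0,0],"jaw":0.015},{"translation":[-0.04,0.0029,0],"rot":[0,0,0],"jaw":0.015},{"translation":[-0.04,0.0029,0],"rot":[0,0,0],"jaw":0.015},{"translation":[-0.04,0.0029,0],"rot":[0,0,0],"jaw":0.015},{"translation":[-0.04,0.0029,0],"rot":[0,0,0],"jaw":0.015},{"translation":[-0.04,0.0029,0],"rot":[0,0,0],"jaw":0.015},{"translation":[-0.04,0.0029,0],"rot":[0,0,0],"jaw":0.015},{"translation":[-0.02,0.0015,0],"rot":[0,0,-3.7],"jaw":0.015},{"translation":[0,0,0],"rot":[0,0,0],"jaw":0.015},{"translation":[0,0,0],"rot":[0,0,0],"jaw":0.015},{"translation":[0,0,0],"rot":[0,0,0],"jaw":0.015}]'
python3 -m creep '[{"translation":[0,0,0],"rot":[0,0,0],"jaw":0.015},{"translation":[0,0,0],"rot":[0,0,0],"jaw":0.015},{"translation":[0,0,0],"rot":[0,0,0],"jaw":0.015}]'
python3 - <<'E'
from h import *
o=arm.observe(); R=Ro.from_rotvec(o['ee_rot']).as_matrix(); print(o['position'],R.round(3),o['force'],o['width'])
i=optics.camera_info('wrist'); im=optics.get_image('wrist'); cv2.imwrite('pics/w5.png',im[:,:,::-1]);np.save('pics/w5.npy',np.array([i,o],dtype=object),allow_pickle=True)
E
```

```text
clock: 11.02
position: [0.4864, -0.0579, 0.2436]
ee_rot: [-2.453, -1.96, 0.002]
force: [0.4, 0.3, -4.7]
width: 0.266
clock: 12.02
position: [0.4367, -0.3919, 0.2435]
ee_rot: [-2.388, -2.038, -0.001]
force: [0.7, -0.3, -4.3]
width: 0.271
clock: 12.27
position: [0.4372, -0.3921, 0.2448]
ee_rot: [-2.388, -2.041, -0.0]
force: [-0.8, -0.0, -4.6]
width: 0.269
[ 0.43717144 -0.3921335   0.24476765] [[ 0.156  0.988  0.   ]
 [ 0.988 -0.156  0.   ]
 [ 0.    -0.    -1.   ]] [-0.78101866 -0.01014768 -4.55508087] 0.268643192687317
```

View pics/w5.png

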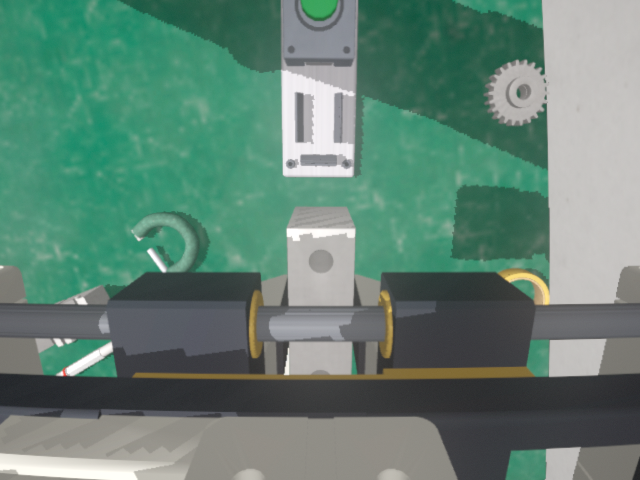

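The fixture shows clearly here: the nest is between rails at columns 301 and 342, rows 92–142, and the end stop is at (319,160). The base's front edge is at row 176. I'll enlarge this view.

Run:
```python
from h import *
im=cv2.imread('pics/w5.png'); crop('w5c',im[:,:,::-1],270,40,370,185,5)
```

```text
(no output)
```

View pics/w5c.png

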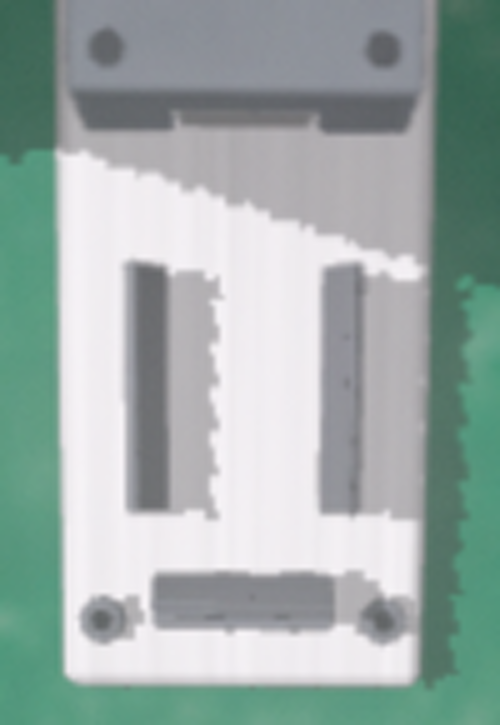

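Run:
```python
from fit import *
i,o=np.load('pics/w5.npy',allow_pickle=True)
c=lambda x,y:((x-2)/5+270,(y-2)/5+40)
H=[(i,(-.03,.0425,.046),c(70,92)),(i,(.03,.0425,.046),c(421,92)),(i,(-.03,.0425,.012),c(82,130)),(i,(.03,.0425,.012),c(411,130))]
B=[(i,(-.035,-.060,.012),c(65,683)),(i,(.035,-.060,.012),c(419,683))]
for n,ob in(('H',H),('HB',H+B)):
    p,r=fit(ob,[.451,-.2985,-.159]); print(n,p.round(4),r.round(2).tolist())
# rails: floor-level points in fixture frame
p,_=fit(H+B,[.451,-.2985,-.159]); a=p[2]; M=np.array([[np.cos(a),np.sin(a)],[-np.sin(a),np.cos(a)]])
for nm,q,z in[('railL',(168,510),.012),('railL',(168,265),.012),('railR',(320,512),.012),('railR',(320,270),.012),('stop face floor',(244,574),.012),('stop face top',(244,574),.031)]:
    print(nm,(M@(back(i,c(*q),z)[:2]-p[:2])).round(4))
c_,s_=np.cos(a),np.sin(a); L=np.array([0,.0025]); N=p[:2]+[c_*L[0]-s_*L[1],s_*L[0]+c_*L[1]]
print('nest',N,'step',toolstep([*N,o['position'][2]]), 'yaw err deg', np.degrees(a)+90-np.degrees(np.arctan2(*Ro.from_rotvec(o['ee_rot']).as_matrix()[[1,0],0])))
```

```text
H [ 0.4511 -0.2982 -0.1566] [[-0.82, -0.22], [0.9, -0.22], [0.29, 0.26], [-0.33, 0.26]]
HB [ 0.4508 -0.2979 -0.1631] [[-0.93, -0.86], [0.8, -0.37], [0.18, -0.32], [-0.42, 0.12], [-0.25, 0.9], [0.63, 1.36]]
railL [-0.0145 -0.0262]
railL [-0.0144  0.0185]
railR [ 0.0146 -0.0263]
railR [0.014  0.0178]
stop face floor [ 0.0001 -0.0381]
stop face top [ 0.0002 -0.0376]
nest [ 0.45123047 -0.29539941] step [ 9.80067765e-02 -1.17563425e-03  6.01170579e-05] yaw err deg -0.3674177421895024
```

```bash
python3 -m creep '[{"translation":[0.02,-0.0018,0],"rot":[0,0,0],"jaw":0.015},{"translation":[0.03,0,0],"rot":[0,0,0],"jaw":0.015},{"translation":[0.03,0,0],"rot":[0,0,0],"jaw":0.015},{"translation":[0.018,0,0.02],"rot":[0,0,0],"jaw":0.015},{"translation":[0,0,0.035],"rot":[0,0,0],"jaw":0.015},{"translation":[0,0,0.035],"rot":[0,0,0],"jaw":0.015},{"translation":[0,0,0.035],"rot":[0,0,0],"jaw":0.015},{"translation":[0,0,0.02],"rot":[0,0,0],"jaw":0.015},{"translation":[0,0,0],"rot":[0,0,0],"jaw":0.015},{"translation":[0,0,0],"rot":[0,0,0],"jaw":0.015},{"translation":[0,0,0],"rot":[0,0,0],"jaw":0.015},{"translation":[0,0,0],"rot":[0,0,0],"jaw":0.015}]'
python3 - <<'E'
from h import *
o=arm.observe(); R=Ro.from_rotvec(o['ee_rot']).as_matrix(); print(o['position'],toolstep([.4510,-.2957,.1]),np.degrees(np.arctan2(R[1,0],R[0,0])))
i=optics.camera_info('wrist');im=optics.get_image('wrist'); cv2.imwrite('pics/w6.png',im[:,:,::-1]);np.save('pics/w6.npy',np.array([i,o],dtype=object),allow_pickle=True)
im=optics.get_image('scene'); crop('s6',im,235,270,355,410,5)
E
```

```text
clock: 13.32
position: [0.4518, -0.2967, 0.1018]
ee_rot: [2.387, 2.037, 0.002]
force: [0.1, 0.5, -4.2]
width: 0.269
[ 0.45183248 -0.29673775  0.10175277] [ 0.0008959  -0.00099153  0.00174825] 80.932341189511
```

View pics/w6.png

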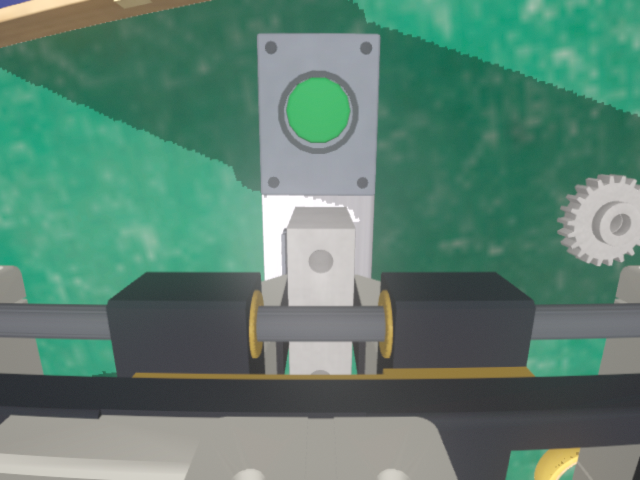

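View pics/s6.png

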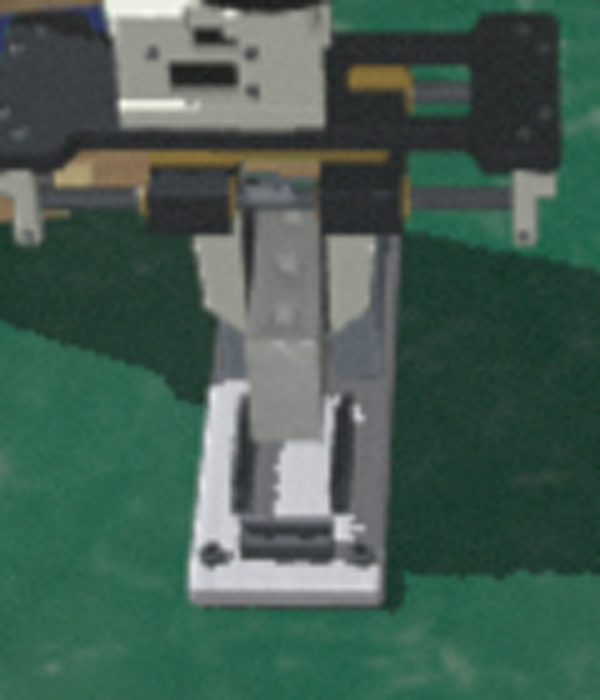

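Run:
```python
from fit import *
i,o=np.load('pics/w6.npy',allow_pickle=True)
im=cv2.imread('pics/w6.png'); crop('w6c',im[:,:,::-1],245,25,395,285,3)
H=[(i,(-.03,.1215,.046),(258,36.5)),(i,(.03,.1215,.046),(380,35)),(i,(-.03,.0425,.046),(261,195)),(i,(.03,.0425,.046),(375,194.5))]
p,r=fit(H,[.451,-.2985,-.159]); print(p.round(4),r.round(2).tolist()); R=Ro.from_rotvec(o['ee_rot'])
a=p[2]; N=p[:2]+np.array([-np.sin(a),np.cos(a)])*.0025; print('nest tool',R.inv().apply(np.array([*N,o['position'][2]])-o['position']))
for px,tz in [((288,228),-.0094),((354,228),-.0094),((294,208),.0406),((349,208),.0406)]: print('blk',R.inv().apply(back(i,px,o['position'][2]-tz)-o['position']).round(4))
```

```text
[ 0.4507 -0.2994 -0.1624] [[-1.8, -2.86], [1.01, -0.69], [-0.18, 1.91], [0.38, 2.84]]
nest tool [-3.38872118e-04 -7.08545842e-04 -1.93830963e-06]
blk [ 0.0374 -0.0112 -0.0095]
blk [ 0.0374  0.0125 -0.0094]
blk [ 0.0364 -0.0124  0.0405]
blk [0.0364 0.0144 0.0406]
```

View pics/w6c.png

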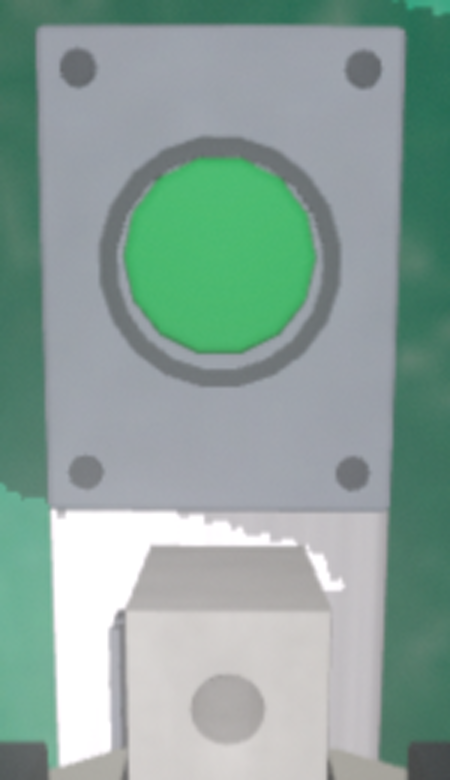

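```bash
python3 -m creep '[{"translation":[0.0006,-0.0014,0.005],"rot":[0,0,0],"jaw":0.015},{"translation":[0,0,0.01],"rot":[0,0,0],"jaw":0.015},{"translation":[0,0,0.008],"rot":[0,0,0],"jaw":0.015},{"translation":[0,0,0],"rot":[0,0,0],"jaw":0.015},{"translation":[0,0,0],"rot":[0,0,0],"jaw":0.015}]'
python3 -m creep '[{"translation":[0,0,0.003],"rot":[0,0,0],"jaw":0.015},{"translation":[0,0,0.002],"rot":[0,0,0],"jaw":0.015},{"translation":[0,0,0],"rot":[0,0,0],"jaw":0.015}]'
python3 -m creep '[{"translation":[0,0,0.002],"rot":[0,0,0],"jaw":0.015},{"translation":[0,0,0.002],"rot":[0,0,0],"jaw":0.015},{"translation":[0,0,0],"rot":[0,0,0],"jaw":0.015}]'
```

```text
clock: 13.83
position: [0.4485, -0.2949, 0.0757]
ee_rot: [-2.388, -2.038, 0.001]
force: [-1.0, 0.7, -5.1]
width: 0.272
clock: 14.08
position: [0.449, -0.2953, 0.0714]
ee_rot: [-2.39, -2.039, 0.0]
force: [0.9, 0.2, -4.2]
width: 0.268
clock: 14.33
position: [0.4489, -0.2953, 0.0674]
ee_rot: [-2.39, -2.039, 0.0]
force: [-1.3, 1.6, -4.8]
width: 0.266
```

```bash
python3 -m creep '[{"translation":[-0.0002,0.0013,0],"rot":[0,0,0],"jaw":0.015},{"translation":[0,0,0],"rot":[0,0,0],"jaw":0.015},{"translation":[0,0,0],"rot":[0,0,0],"jaw":0.015},{"translation":[0,0,0],"rot":[0,0,0],"jaw":0.015}]'
python3 -m creep '[{"translation":[0,0,0.002],"rot":[0,0,0],"jaw":0.015},{"translation":[0,0,0.001],"rot":[0,0,0],"jaw":0.015},{"translation":[0,0,0],"rot":[0,0,0],"jaw":0.015}]'
python3 -m creep '[{"translation":[0,0,0.002],"rot":[0,0,0],"jaw":0.015},{"translation":[0,0,0.001],"rot":[0,0,0],"jaw":0.015},{"translation":[0,0,0],"rot":[0,0,0],"jaw":0.015}]'
```

```text
clock: 14.67
position: [0.4504, -0.2958, 0.0678]
ee_rot: [2.39, 2.039, 0.0]
force: [0.2, 0.2, -5.7]
width: 0.27
clock: 14.92
position: [0.4501, -0.2957, 0.0644]
ee_rot: [-2.39, -2.039, 0.0]
force: [-0.4, 0.0, -4.9]
width: 0.271
clock: 15.17
position: [0.4502, -0.2957, 0.0614]
ee_rot: [-2.39, -2.039, 0.0]
force: [0.7, -0.4, -4.9]
width: 0.268
```

```bash
python3 -m creep '[{"translation":[0,0,0.002],"rot":[0,0,0],"jaw":0.015},{"translation":[0,0,0.002],"rot":[0,0,0],"jaw":0.015},{"translation":[0,0,0],"rot":[0,0,0],"jaw":0.015}]'
python3 -m creep '[{"translation":[0,0,0.002],"rot":[0,0,0],"jaw":0.015},{"translation":[0,0,0.001],"rot":[0,0,0],"jaw":0.015},{"translation":[0,0,0],"rot":[0,0,0],"jaw":0.015}]'
python3 -m creep '[{"translation":[0,0,0.001],"rot":[0,0,0],"jaw":0.015},{"translation":[0,0,0],"rot":[0,0,0],"jaw":0.015}]'
```

```text
clock: 15.42
position: [0.4501, -0.2956, 0.0573]
ee_rot: [-2.39, -2.039, 0.0]
force: [0.2, -0.7, -5.2]
width: 0.275
clock: 15.67
position: [0.4502, -0.2957, 0.0545]
ee_rot: [-2.39, -2.039, 0.0]
force: [0.2, 0.6, -4.6]
width: 0.265
clock: 15.83
position: [0.4503, -0.2957, 0.0536]
ee_rot: [-2.39, -2.039, 0.0]
force: [-0.4, -0.6, -5.4]
width: 0.267
```

```bash
python3 -m creep '[{"translation":[0,0,0.0007],"rot":[0,0,0],"jaw":0.015},{"translation":[0,0,0],"rot":[0,0,0],"jaw":0.015}]'
python3 -m creep '[{"translation":[0,0,0.0005],"rot":[0,0,0],"jaw":0.015},{"translation":[0,0,0],"rot":[0,0,0],"jaw":0.015}]'
```

```text
clock: 16.0
position: [0.4503, -0.2957, 0.053]
ee_rot: [-2.39, -2.039, 0.0]
force: [0.5, 1.1, -5.6]
width: 0.272
clock: 16.17
position: [0.4504, -0.2958, 0.0526]
ee_rot: [2.39, 2.039, -0.0]
force: [-0.5, 0.3, -3.0]
width: 0.269
```

```bash
python3 -m creep '[{"translation":[0,0,0.0004],"rot":[0,0,0],"jaw":0.015},{"translation":[0,0,0],"rot":[0,0,0],"jaw":0.015}]'
python3 -m creep '[{"translation":[0,0,0],"rot":[0,0,0],"jaw":0.03},{"translation":[0,0,0],"rot":[0,0,0],"jaw":0.05},{"translation":[0,0,0],"rot":[0,0,0],"jaw":0.05},{"translation":[0,0,0],"rot":[0,0,0],"jaw":0.05},{"translation":[0,0,0],"rot":[0,0,0],"jaw":0.05}]'
python3 -m creep '[{"translation":[0,0,-0.02],"rot":[0,0,0],"jaw":0.05},{"translation":[0,0,-0.035],"rot":[0,0,0],"jaw":0.05},{"translation":[0,0,-0.04],"rot":[0,0,0],"jaw":0.05},{"translation":[0,0,-0.04],"rot":[0,0,0],"jaw":0.03},{"translation":[0,0,-0.04],"rot":[0,0,0],"jaw":0},{"translation":[-0.04,0,0],"rot":[0,0,0],"jaw":0},{"translation":[-0.04,0,0],"rot":[0,0,0],"jaw":0},{"translation":[0,0,0],"rot":[0,0,0],"jaw":0},{"translation":[0,0,0],"rot":[0,0,0],"jaw":0},{"translation":[0,0,0],"rot":[0,0,0],"jaw":0},{"translation":[0,0,0],"rot":[0,0,0],"jaw":0}]'
python3 - <<'E'
from h import *
o=arm.observe();i=optics.camera_info('wrist');im=optics.get_image('wrist'); cv2.imwrite('pics/w7.png',im[:,:,::-1]);np.save('pics/w7.npy',np.array([i,o],dtype=object),allow_pickle=True)
crop('w7c',im,240,0,400,200,3)
im=optics.get_image('scene'); cv2.imwrite('pics/s7f.png',im[:,:,::-1]); crop('s7',im,235,270,355,410,5)
E
```

```text
clock: 16.33
position: [0.4504, -0.2958, 0.0526]
ee_rot: [2.39, 2.039, -0.0]
force: [-2.8, 1.2, 4.1]
width: 0.269
clock: 16.75
position: [0.4505, -0.2958, 0.0521]
ee_rot: [2.39, 2.039, 0.0]
force: [0.7, 0.2, 0.2]
width: 0.532
clock: 17.67
position: [0.4381, -0.3733, 0.2269]
ee_rot: [-2.388, -2.04, -0.001]
force: [1.1, -0.3, 0.2]
width: 0.023
```

View pics/w7c.png

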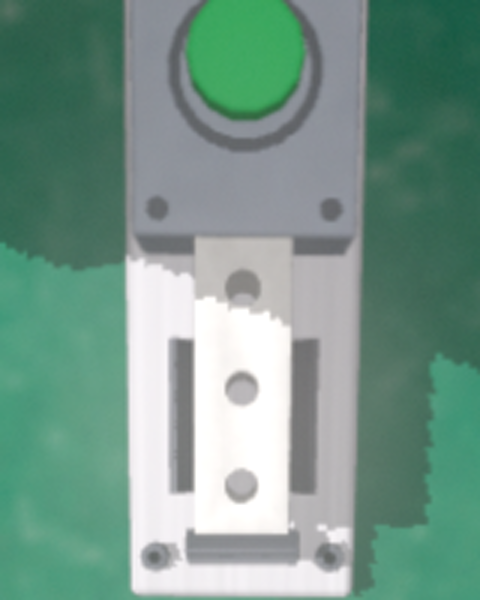

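View pics/s7.png

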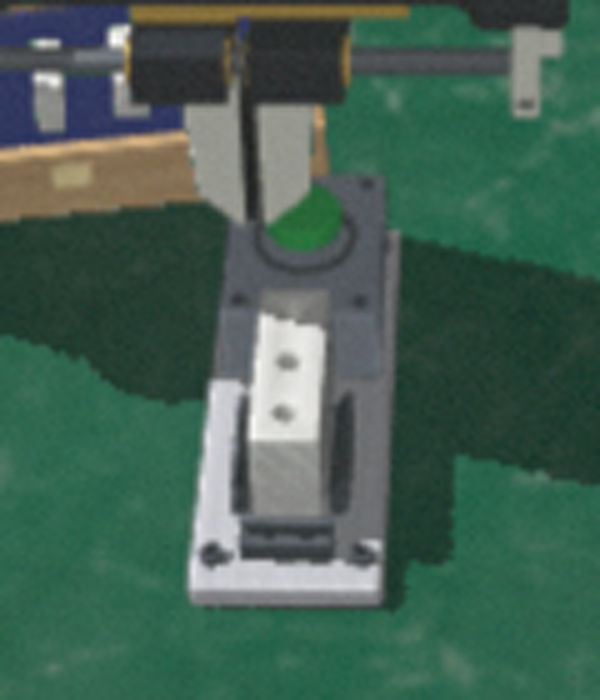

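The block stands upright in the nest, between the rails and against neither the end stop's lip nor the housing. The button stands out. Next I press the button to its stop and release it.

Run:
```python
from h import *
o=arm.observe(); print(o['position'],toolstep([.4646,-.216,.083]))
```

```text
[ 0.43821961 -0.37335163  0.2270188 ] [0.15946019 0.00160972 0.14410666]
```

```bash
python3 -m creep '[{"translation":[0.0395,0.0016,0],"rot":[0,0,0],"jaw":0},{"translation":[0.04,0,0],"rot":[0,0,0],"jaw":0},{"translation":[0.04,0,0],"rot":[0,0,0],"jaw":0},{"translation":[0.04,0,0],"rot":[0,0,0],"jaw":0},{"translation":[0,0,0.03],"rot":[0,0,0],"jaw":0},{"translation":[0,0,0.04],"rot":[0,0,0],"jaw":0},{"translation":[0,0,0.04],"rot":[0,0,0],"jaw":0},{"translation":[0,0,0.02],"rot":[0,0,0],"jaw":0},{"translation":[0,0,0.01],"rot":[0,0,0],"jaw":0},{"translation":[0,0,0],"rot":[0,0,0],"jaw":0},{"translation":[0,0,0],"rot":[0,0,0],"jaw":0},{"translation":[0,0,0],"rot":[0,0,0],"jaw":0}]' 20
python3 -m creep '[{"translation":[0,0,0],"rot":[0,0,0],"jaw":0},{"translation":[0,0,0],"rot":[0,0,0],"jaw":0}]'
```

```text
clock: 18.77
position: [0.4657, -0.2176, 0.0887]
ee_rot: [2.388, 2.038, 0.002]
force: [0.5, -0.5, -0.1]
width: 0.004
clock: 18.93
position: [0.4653, -0.2179, 0.0885]
ee_rot: [2.389, 2.037, 0.002]
force: [-0.4, 0.6, -0.0]
width: 0.004
```

```bash
python3 -m creep '[{"translation":[0.0018,-0.0004,0.005],"rot":[0,0,0],"jaw":0},{"translation":[0,0,0.005],"rot":[0,0,0],"jaw":0},{"translation":[0,0,0],"rot":[0,0,0],"jaw":0},{"translation":[0,0,0],"rot":[0,0,0],"jaw":0}]'
python3 -m creep '[{"translation":[0,0,0.002],"rot":[0,0,0],"jaw":0},{"translation":[0,0,0.002],"rot":[0,0,0],"jaw":0},{"translation":[0,0,0],"rot":[0,0,0],"jaw":0}]'
python3 -m creep '[{"translation":[0,0,0.002],"rot":[0,0,0],"jaw":0},{"translation":[0,0,0.001],"rot":[0,0,0],"jaw":0},{"translation":[0,0,0],"rot":[0,0,0],"jaw":0}]'
python3 -m creep '[{"translation":[0,0,0.001],"rot":[0,0,0],"jaw":0},{"translation":[0,0,0.001],"rot":[0,0,0],"jaw":0},{"translation":[0,0,0],"rot":[0,0,0],"jaw":0}]'
```

```text
clock: 19.27
position: [0.4641, -0.2155, 0.0768]
ee_rot: [-2.39, -2.039, 0.0]
force: [-0.4, 0.4, 0.6]
width: 0.001
clock: 19.52
position: [0.4644, -0.2156, 0.0731]
ee_rot: [2.39, 2.039, -0.0]
force: [-1.3, 1.2, 5.1]
width: 0.005
clock: 19.77
position: [0.4644, -0.2156, 0.0703]
ee_rot: [2.39, 2.039, -0.0]
force: [-1.2, 0.7, 6.0]
width: 0.004
clock: 20.02
position: [0.4644, -0.2156, 0.0684]
ee_rot: [2.39, 2.039, -0.0]
force: [-1.9, 0.8, 6.8]
width: 0.006
```

```bash
python3 -m creep '[{"translation":[0,0,0.001],"rot":[0,0,0],"jaw":0},{"translation":[0,0,0.001],"rot":[0,0,0],"jaw":0},{"translation":[0,0,0],"rot":[0,0,0],"jaw":0}]'
python3 -m creep '[{"translation":[0,0,0.001],"rot":[0,0,0],"jaw":0},{"translation":[0,0,0],"rot":[0,0,0],"jaw":0}]'
python3 -m creep '[{"translation":[0,0,0.0007],"rot":[0,0,0],"jaw":0},{"translation":[0,0,0],"rot":[0,0,0],"jaw":0}]'
```

```text
clock: 20.27
position: [0.4644, -0.2156, 0.0664]
ee_rot: [2.39, 2.039, -0.0]
force: [-1.7, 1.3, 8.8]
width: 0.006
clock: 20.43
position: [0.4644, -0.2156, 0.0655]
ee_rot: [2.39, 2.039, -0.0]
force: [-2.2, 1.5, 8.7]
width: 0.007
clock: 20.6
position: [0.4645, -0.2157, 0.065]
ee_rot: [2.39, 2.039, -0.0]
force: [-2.4, 1.8, 12.0]
width: 0.002
```

```bash
python3 -m creep '[{"translation":[0,0,0.0005],"rot":[0,0,0],"jaw":0},{"translation":[0,0,0],"rot":[0,0,0],"jaw":0}]'
python3 -m creep '[{"translation":[0,0,-0.003],"rot":[0,0,0],"jaw":0},{"translation":[0,0,-0.002],"rot":[0,0,0],"jaw":0},{"translation":[0,0,0],"rot":[0,0,0],"jaw":0}]'
python3 -m creep '[{"translation":[0,0,-0.002],"rot":[0,0,0],"jaw":0},{"translation":[0,0,0],"rot":[0,0,0],"jaw":0}]'
python3 -m creep '[{"translation":[0,0,-0.0015],"rot":[0,0,0],"jaw":0},{"translation":[0,0,0],"rot":[0,0,0],"jaw":0},{"translation":[0,0,0],"rot":[0,0,0],"jaw":0}]'
```

```text
clock: 20.77
position: [0.4645, -0.2156, 0.0646]
ee_rot: [2.39, 2.039, -0.0]
force: [-3.8, 0.9, 13.1]
width: 0.005
clock: 21.02
position: [0.4644, -0.2156, 0.0695]
ee_rot: [2.39, 2.039, -0.0]
force: [-1.3, 0.3, 7.1]
width: 0.006
clock: 21.18
position: [0.4645, -0.2157, 0.0712]
ee_rot: [2.39, 2.039, 0.0]
force: [-0.2, 1.2, 4.5]
width: 0.003
clock: 21.43
position: [0.4643, -0.2157, 0.0723]
ee_rot: [-2.39, -2.039, 0.0]
force: [0.0, 0.2, -0.4]
width: 0.008
```

Contact ended with the tip at about 58 mm, so the button is locked in. I'll retract and look.

```bash
python3 -m creep '[{"translation":[0,0,-0.02],"rot":[0,0,0],"jaw":0},{"translation":[0,0,-0.035],"rot":[0,0,0],"jaw":0},{"translation":[0,0,-0.035],"rot":[0,0,0],"jaw":0},{"translation":[0,0,-0.035],"rot":[0,0,0],"jaw":0},{"translation":[0,0,-0.03],"rot":[0,0,0],"jaw":0},{"translation":[-0.04,0,0],"rot":[0,0,0],"jaw":0},{"translation":[-0.04,0,0],"rot":[0,0,0],"jaw":0},{"translation":[-0.04,0,0],"rot":[0,0,0],"jaw":0},{"translation":[-0.04,0,0],"rot":[0,0,0],"jaw":0},{"translation":[0,0,0],"rot":[0,0,0],"jaw":0},{"translation":[0,0,0],"rot":[0,0,0],"jaw":0},{"translation":[0,0,0],"rot":[0,0,0],"jaw":0}]'
python3 - <<'E'
from fit import *
o=arm.observe();i=optics.camera_info('wrist');im=optics.get_image('wrist'); crop('w8c',im,240,0,400,200,3)
im=optics.get_image('scene'); cv2.imwrite('pics/s8f.png',im[:,:,::-1]); crop('s8',im,235,270,355,410,5)
E
```

```text
clock: 22.43
position: [0.439, -0.3731, 0.2269]
ee_rot: [-2.39, -2.038, -0.001]
force: [0.4, 0.9, 0.1]
width: 0.005
```

View pics/w8c.png

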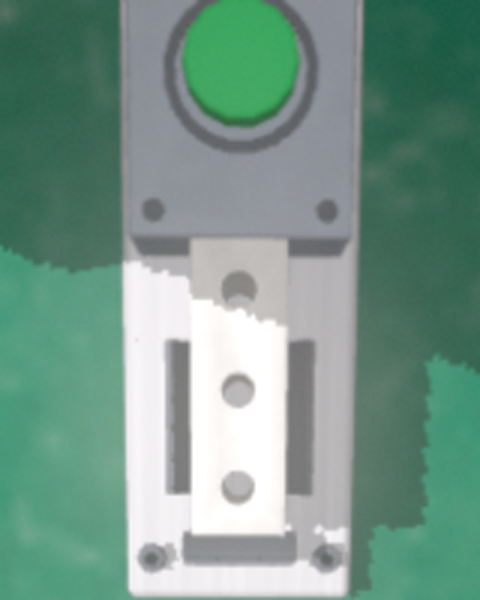

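View pics/s8f.png

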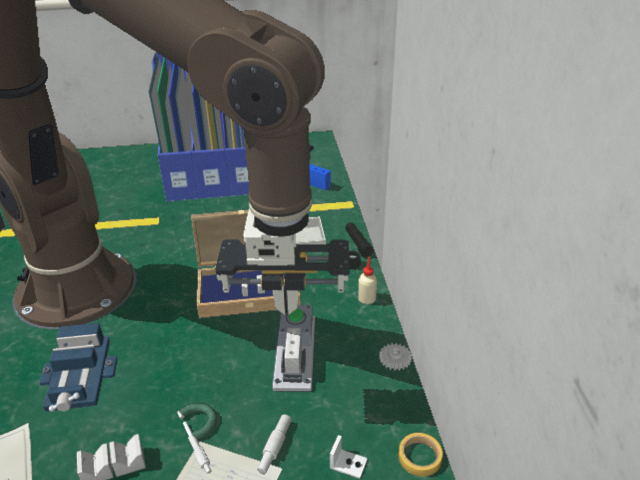

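The button cap sits visibly closer to its ring than before. The block stands in the nest beside the end stop, and the gear, bottle and loupe are in place. I'm handing in.

```bash
python3 -c "
from cell import arm; print(arm.observe()['force']); print(arm.sign_off())"
```

```text
[-0.18281839  0.44529461 -0.49934868]
the job is handed in; nothing more can be done
None
```

The steel setting block is home in the nest and clamped, and the button is locked in and let go. I handed the job in at about 22.5 s of the 72 s; no verdict is reported.

- **Button at the start:** It was locked in: there was no force until the fingertips were below about 58 mm. I pressed it to its stop (about 12 N) and it came out, still touching the fingertips above 59 mm.
- **Loading:** I gripped the block near its top and lowered it between the rails. It met no resistance until it touched the nest floor, with the reading rising to about 4 N. I then opened the fingers and backed off, and the pictures showed it upright in the nest with the button out.
- **Clamping:** I pressed the button to its stop again, with at most about 13 N upward on the tool against the 25 N limit. On release, contact ended with the fingertips at about 58 mm, which fits locked in.
- **Last checks:** The pictures show the cap lower and the block still upright beside the end stop. The gear and oil bottle are visibly in place. The gripper stood clear with about 0 N on the tool.
- **Disagreements:**
  - Position estimates from the cameras differed by 1–2 mm. One sideways correction over the nest overshot by about 1.5 mm because the arm was still settling. I corrected it before the block was in the rails.
  - The last pictures don't show the loupe, so I did not confirm it at the end. The arm was never near it.
  - I did not measure the block's final position in the nest to the millimetre.

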